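# Find the loaded battery case by weight and lock it into the power bay

### The arm

A 7-joint arm with a two-finger parallel gripper is mounted at the origin on a cart in front of the work surface, level with it; the furniture and walls round the work are solid. World frame = base frame: x ahead of the robot, y to its left, z up, the work surface at z = 0. Lengths are in m, angles in degrees, forces in N, time in s.
With the tool pointing down it reaches from about 0.425 to 0.825 m from the base axis. Payload 3.6 kg.
Tool frame: the origin (TCP) lies between the finger pads; the fingertips stand tcp_to_tips ahead of it and the grasp point (between the pads) lies 11 mm behind it (tcp_to_tips is the distance from the TCP to the fingertips, in m); z points along the fingers, y is the line along which they close (so a half turn about z gives the same grasp; the last joint's range is limited). The gripper opens to 93 mm and grips with 3 to 60 N. Pads are 15 mm wide; open, the fingers measure 128 mm over their backs; the gripper's body (75 mm by 188 mm) begins 65 mm behind the grasp point.
Start: joints at [-67.638, 35.231, -0.722, 81.555, 0.464, 63.22, -2.315], TCP at [0.263, 0.594, 0.227] pointing down, gripper open.
Joint ranges: [-178.69, 178.69], [-17.37, 117.87], [-77.05, 75.6], [15.02, 138.74], [-78.02, 258.01], [0.78, 113.62], [-162.83, 162.83]. Speed limits (degrees/s): [159.86, 159.86, 180, 180, 180, 180, 180].

### API

Orientations are given as [roll, pitch, yaw] about the fixed x, y, z axes, in that order (R = Rz(yaw) Ry(pitch) Rx(roll)).
In Python, from station import sense, read_camera, hand_in, tcp_to_tips gives the robot as it stands.
- The arm moves only by the tool play_rows, never from a script. Its argument "rows" is a list of rows, each an object with "offset": the shift along the tool's x, y, z in mm, a list of three; "turn": the turn, a rotation vector about the tool's x, y, z in rad, a list of three. A call has exactly 10 rows; each row shifts and turns the commanded pose from where the row before left it, along the tool's axes as they then stand; what a row does not reach is not made up. A row lasts 1/8 s, in which the tool goes at most 62.5 mm and 10.7 degrees, less where a joint would pass 70% of its speed; a pose out of reach is approached as far as the arm can. A call is refused whole if a number of a shift passes 62.5 or a number of a turn 0.188, either way. A call with a gripper value outside its range is refused whole. "fingers" is the finger opening in mm, from 0 to 93, set as the call begins (left out, the last holds). The fingers move at their own pace and stop on an object; "newtons" is the grip in N (left out, the last holds). Time passes only in rows, so rows that do not move let the fingers close, or fill a call up. It gives the time, the measured TCP pose, the force, the opening and the grip force at its end, in the units of the state.
- sense(): the state, without advancing time (a new reading comes with each control period).
- read_camera(name): name is "scene" or "side" or "wrist"; returns a dict with "image" (480x640x3 uint8, red, green, blue), "range_z" (480x640 float32, m along the optical axis (not along the pixel's ray), 0 where there is no reading), "K" (3x3 intrinsics, pixels), "rvec" (rotation vector, rad) and "tvec" (3), from world to camera coordinates, as OpenCV has them; the wrist camera has in their place "T_tool_cam" (4x4, takes a point from camera to tool coordinates, whose origin is the TCP and whose axes are the flange's). Camera axes: x right, y down, z forward; pixel columns grow to the right and rows downward; lengths in m; the calibration is good to about 2 mm. The wrist camera is an equidistant fisheye: a pixel r from the principal point sees the ray r / f radians off the axis. A picture is of the moment at which its call begins: read the wrist's pose just before it.
- hand_in(): hands the job in; it is judged then, once.
The state is a dict: "clock": time; "joint_pos": joint angles; "qvel": joint speeds; "effort": joint torques, N m; "position": TCP position; "orientation": TCP orientation; "contact_force": force on the tool from outside, world axes, zero at the start; "ft_torque": the same for the moment, N m; "width": finger opening in m; "grip_force": force on a finger pad.
Only numpy, scipy, OpenCV 4.12 (cv2) and the standard library are available. Lean on these libraries where they do the work, as an engineer would, in place of code of your own. Each camera call takes 0.05 s, during which the arm holds its last target. There are 200 camera calls.

### The job

Three identical closed battery cases stand on the desk; only one has its cells inside, and only its clearly greater weight tells which. Find it by feel, seat it flat on the floor of the power bay's pocket, then swing the bay's lever fully shut over it. Leave the two light cases on the desk away from the bay, right way up, and do not disturb the pick tin, capo and harmonica.

Things in the scene. Friction and masses are not known exactly. Their poses are not given: they have to be found in the camera images.
- case_a_mid (a point): centre (half-way up) of one of three identical closed dark battery cases, 84 mm long (x) x 52 mm wide (y) x 44 mm tall (z), lying flat on the desk right way up; x runs along its length, z up. It looks the same turned half round. Any of the three may be the loaded one: that one weighs 0.38 to 0.52 kg, each empty one about 0.1 kg; the weight sits in the middle.
- case_b_mid (a point): centre (half-way up) of one of three identical closed dark battery cases, 84 mm long (x) x 52 mm wide (y) x 44 mm tall (z), lying flat on the desk right way up; x runs along its length, z up. It looks the same turned half round. Any of the three may be the loaded one: that one weighs 0.38 to 0.52 kg, each empty one about 0.1 kg; the weight sits in the middle.
- case_c_mid (a point): centre (half-way up) of one of three identical closed dark battery cases, 84 mm long (x) x 52 mm wide (y) x 44 mm tall (z), lying flat on the desk right way up; x runs along its length, z up. It looks the same turned half round. Any of the three may be the loaded one: that one weighs 0.38 to 0.52 kg, each empty one about 0.1 kg; the weight sits in the middle.
- bay: grey power bay fixed to the desk: a plate 130 x 76 x 20 mm with a rectangular pocket (88 x 56 mm, rim 20 mm and floor 6 mm above the desk, edge chamfered 3 mm), which leaves a case 2 mm of play on each side; a seated case stands 30 mm proud of the rim. Origin: on the desk under the pocket's centre; x runs along the pocket's length towards the lever's pivot post, z up. The plate reaches from x = -52 to x = +78 mm, y = -38 to +38 mm.
- pocket (a point): centre of the pocket's floor, 6 mm above the desk; axes as the bay's. The case's length goes along x.
- lever_pivot (a point): vertical axis of the lever at the underside of its bar, 62 mm along the bay's +x from the pocket's centre, 53 mm above the desk, on a post of 16 mm diameter; axes as the bay's.
- lever_knob (a point): middle of the upright black knob (12 mm diameter, 22 mm tall, 59 to 81 mm above the desk) at the free end of the lever, 85 mm from the pivot. The aluminium lever is a flat bar, 12 mm wide, from 53 to 59 mm above the desk: it passes 3 mm over a seated case.
- lever (a joint): angle of the locking lever about its vertical pivot, rad: 0 = fully shut against its stop, where the bar lies along the bay's -x over the middle of the case; it grows as the bar swings out to the bay's +y side, to 1.75. At angle q the knob lies at (-85 cos q, +85 sin q) mm from the pivot in the bay's axes. Stiff enough to stay where it is left (about 0.6 N at the knob moves it).
- pick_tin: bystander: flat dark hinged tin, 60 x 87 x 21 mm, loose; origin under its centre
- capo: bystander: grey metal guitar capo, 42 x 90 x 14 mm, loose; origin under its centre
- harmonica: bystander: small harmonica, 26 x 100 x 19 mm, loose; origin under its centre
There are look-alikes about, which are no part of the job. Leave any blue look-alike of the part that bears case_c_mid alone.

How it is judged:
By the outcome, as a careful person would: the job done as asked, in the order asked, and still so for the second after the job is handed in, with the robot touching nothing.
It also fails if it takes over 72 s, if anything falls off the work surface, if the arm or the gripper's body presses on something with over 40 N, if the wrist force passes 120 N, or if a joint passes its speed limit or range.

## Working session

There is one attempt and no reset: what is moved stays moved. The work goes in short steps, Python scripts to look and compute and a tool call to move; the robot and the scene stay as the last step left them, time stands still between calls to the robot, and variables do not carry over. Pictures are saved under pics/ and viewed, at most 10 in all, crops included, and the job is handed in when it is done.

Besides the shell and the picture viewer there is one more tool, called after "Emit:" as name(argument=value, ...), one argument or row to a line, values as JSON. play_rows: Moves the arm, as the interface text tells. Its arguments: {"type":"object","properties":{"rows":{"type":"array"},"fingers":{"type":"number"},"newtons":{"type":"number"}},"required":["rows"]}

```bash
mkdir -p pics; ls; python3 - <<'E'
from station import *
import cv2,numpy as np
print(sense(),tcp_to_tips)
ims=[]
for n in("scene","side"):
    c=read_camera(n);np.savez('/tmp/%s.npz'%n,**c);cv2.imwrite(f'pics/{n}1.png',c["image"][:,:,::-1])
    print(c["K"],c["rvec"],c["tvec"])
E
```

```text
pics
{'clock': 0.0, 'joint_pos': array([-67.63620982,  35.28901518,  -0.72495015,  81.64080326,
         0.46612961,  63.21763126,  -2.31473234]), 'qvel': array([ 0.05211535,  0.08684563, -0.04844904, -0.05352632,  0.05592054,
       -0.05145518,  0.0776702 ]), 'effort': array([ 2.91068873e-04, -4.58928609e+01,  2.09116526e-01, -1.65749162e+01,
       -6.10860600e-02,  2.02230038e-02,  2.28195227e-04]), 'position': array([0.26282968, 0.59365722, 0.2254867 ]), 'orientation': array([-1.79855479e+02,  2.63537306e-03,  1.56124327e+02]), 'contact_force': array([-0.69615994, -0.19042289, -0.4452219 ]), 'ft_torque': array([-0.008308  , -0.03150083, -0.0258306 ]), 'grip_force': 0.0, 'width': 0.09326074016848376} 0.008
[[592.87933151   0.         320.07705414]
 [  0.         592.87933151 236.12633272]
 [  0.           0.           1.        ]] [ 2.08344177 -1.175841    0.48702079] [-0.21335029  0.39159454  1.05281707]
[[546.4103258    0.         326.75351049]
 [  0.         546.4103258  240.30919161]
 [  0.           0.           1.        ]] [ 2.11337614 -0.52380906  0.28086576] [-0.43770535  0.21437789  0.91060429]
```

View pics/scene1.png

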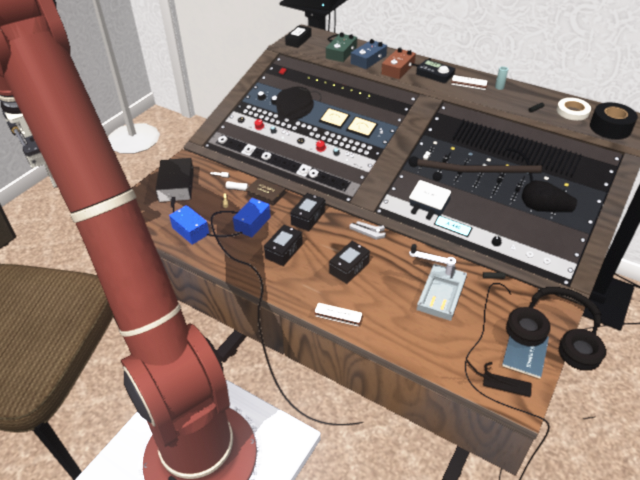

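View pics/side1.png

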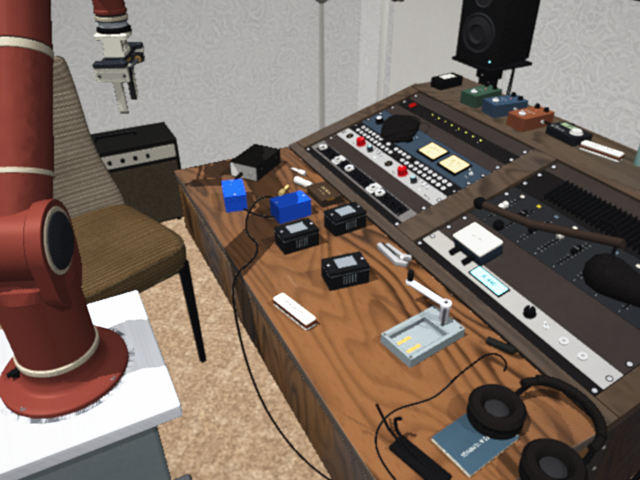

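The scene picture shows three dark cases at (308,210), (284,244) and (350,260). The candidates that could be mistaken for them are the blue look-alikes at (190,223) and (252,216), the black box at (175,180) and the tin at (265,190). The bay is at (442,290), with its pivot at (449,265) and its knob at (413,250). The capo is at (368,229) and the harmonica at (339,314). I'm choosing the three dark cases.

```bash
cat > h.py <<'E'
import numpy as np,cv2
from scipy.spatial.transform import Rotation as R
def cloud(c):
    K=c["K"];d=c["range_z"];v,u=np.mgrid[:480,:640]
    p=np.stack([(u-K[0,2])/K[0,0]*d,(v-K[1,2])/K[1,1]*d,d],-1)
    Rm=cv2.Rodrigues(c["rvec"])[0]
    w=(p-c["tvec"].ravel())@Rm
    w[d==0]=np.nan
    return w
def proj(c,P): return cv2.projectPoints(np.float64(P).reshape(-1,3),c["rvec"],c["tvec"],c["K"],None)[0].reshape(-1,2)
def rect(P):
    (cx,cy),(a,b),t=cv2.minAreaRect(np.float32(P[:,:2]*1000))
    if a<b:a,b,t=b,a,t+90
    return np.round([cx,cy,a,b,(t+90)%180-90],1)
E
python3 - <<'E'
from h import *
S={n:dict(np.load(f'/tmp/{n}.npz')) for n in("scene","side")}
W={n:cloud(S[n]) for n in S}
seeds={"scene":dict(A=(308,205),B=(284,240),C=(350,256),bay=(442,290),tin=(265,190),capo=(368,229),harm=(339,314),blue=(252,216),knob=(413,248),piv=(449,262))}
for k,(u,v) in seeds["scene"].items():
    s=W["scene"][v-2:v+3,u-2:u+3].reshape(-1,3);m=np.nanmedian(s,0)
    print(k,m.round(3))
    lo,hi,r={"bay":(.015,.025,.1),"tin":(.012,.03,.06),"capo":(.007,.03,.06),"harm":(.01,.025,.06),"knob":(.051,.09,.03),"piv":(.05,.09,.1)}.get(k,(.036,.056,.055))
    for n in W:
        w=W[n].reshape(-1,3);q=w[(w[:,2]>lo)&(w[:,2]<hi)&(np.linalg.norm(w[:,:2]-m[:2],axis=1)<r)]
        if len(q)>10:
            print('  ',n,len(q),rect(q),np.percentile(q[:,2],[5,50,95]).round(4))
im=S["scene"]["image"][180:330,240:480,::-1]
cv2.imwrite('pics/crop1.png',cv2.resize(im,None,fx=3.3,fy=3.3,interpolation=cv2.INTER_CUBIC))
E
```

```text
A [0.63  0.169 0.044]
   scene 551 [629.  169.4  91.3  56.1   1.1] [0.0381 0.0447 0.0487]
   side 522 [630.9 167.2  87.2  57.9   2.9] [0.0374 0.0424 0.0447]
B [0.496 0.151 0.046]
   scene 652 [ 4.987e+02  1.548e+02  9.090e+01  5.570e+01 -2.000e-01] [0.0384 0.0445 0.048 ]
   side 598 [ 5.014e+02  1.552e+02  8.600e+01  5.870e+01 -5.000e-01] [0.0377 0.0425 0.0448]
C [ 0.53  -0.006  0.045]
   scene 708 [533.   -4.8  92.1  55.5  -7.6] [0.0391 0.0446 0.0481]
   side 763 [532.3  -5.   85.8  57.9  -7.7] [0.038  0.0426 0.0447]
bay [ 0.575 -0.216  0.007]
   scene 792 [ 569.4 -218.8  136.7   76.3    7.7] [0.016  0.0203 0.0233]
   side 1148 [ 570.2 -219.5  134.2   79.4    7.8] [0.0158 0.0184 0.0208]
tin [0.645 0.312 0.022]
   scene 570 [650.5 319.9 102.4  64.6 -89.2] [0.0148 0.0219 0.0258]
   side 453 [651.  318.7 104.5  60.5  89. ] [0.0144 0.0195 0.0222]
capo [0.661 0.016 0.012]
   scene 390 [682.3  16.2  89.5  76.  -89.7] [0.0076 0.0114 0.0157]
   side 345 [683.5  13.8  90.9  72.5  89.6] [0.0074 0.0101 0.0128]
harm [ 0.391 -0.059  0.019]
   scene 542 [394.9 -55.5  99.5  31.2 -75.5] [0.0118 0.0186 0.0224]
   side 572 [395.1 -55.4 102.   27.4 -75.9] [0.0112 0.017  0.0192]
blue [0.526 0.264 0.045]
   scene 537 [537.5 276.8  85.3  56.9   3.7] [0.0389 0.0447 0.0485]
   side 435 [539.3 276.1  82.4  56.8   1.5] [0.0381 0.0425 0.0448]
knob [ 0.596 -0.129  0.075]
   scene 123 [ 600.2 -139.8   35.6   19.3  -86.3] [0.0559 0.0608 0.0822]
   side 163 [ 601.3 -139.7   34.7   16.4  -71.9] [0.0539 0.0586 0.0797]
piv [ 0.613 -0.209  0.06 ]
   scene 314 [ 608.8 -173.3  104.2   26.9  -82.1] [0.0547 0.06   0.0793]
   side 432 [ 609.4 -174.7  105.6   26.   -82.1] [0.0531 0.0579 0.0779]
```

View pics/crop1.png

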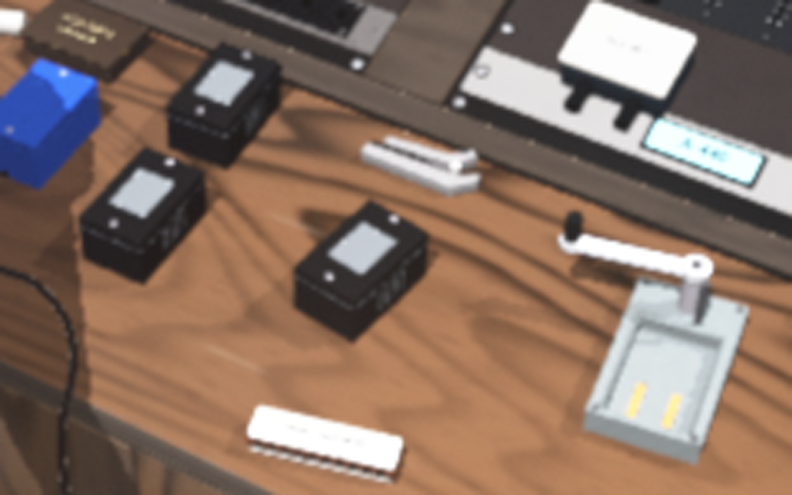

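The crop shows three dark cases with grey windows at crop pixels (222,100), (143,210) and (360,265). The bay is empty and its lever is open at about 1.57 rad. The sizes and heights match the description, so I'm going to case B first.

Emit:
play_rows(
  rows=[
    {"offset":[0,0,0],"turn":[0,0,-0.139]},
    {"offset":[0,0,0],"turn":[0,0,-0.139]},
    {"offset":[0,0,0],"turn":[0,0,-0.139]},
    {"offset":[-28,-52,3],"turn":[0,0,0]},
    {"offset":[-28,-52,3],"turn":[0,0,0]},
    {"offset":[-28,-52,3],"turn":[0,0,0]},
    {"offset":[-28,-52,3],"turn":[0,0,0]},
    {"offset":[-28,-52,3],"turn":[0,0,0]},
    {"offset":[-28,-52,3],"turn":[0,0,0]},
    {"offset":[-28,-52,3],"turn":[0,0,0]},
  ],
  fingers=75,
  newtons=25,
)

```text
clock: 1.35
position: [0.4597, 0.2285, 0.2054]
orientation: [-180.0, -0.0, -180.0]
contact_force: [1.3, 0.8, 0.1]
width: 0.0749
grip_force: 0.0
```

Emit:
play_rows(
  rows=[
    {"offset":[-13,-24,20],"turn":[0,0,0]},
    {"offset":[-13,-25,20],"turn":[0,0,0]},
    {"offset":[-14,-25,20],"turn":[0,0,0]},
    {"offset":[0,0,20],"turn":[0,0,0]},
    {"offset":[0,0,0],"turn":[0,0,0]},
    {"offset":[0,0,0],"turn":[0,0,0]},
    {"offset":[0,0,0],"turn":[0,0,0]},
    {"offset":[0,0,0],"turn":[0,0,0]},
    {"offset":[0,0,0],"turn":[0,0,0]},
    {"offset":[0,0,0],"turn":[0,0,0]},
  ],
)

```text
clock: 2.6
position: [0.4992, 0.1564, 0.1258]
orientation: [180.0, 0.0, -180.0]
contact_force: [0.6, -0.2, -0.2]
width: 0.0752
grip_force: 0.0
```

```bash
cat >> h.py <<'E'
def wcloud(c,s):
    K=c["K"];d=c["range_z"];v,u=np.mgrid[:480,:640]
    x=(u-K[0,2])/K[0,0];y=(v-K[1,2])/K[1,1];r=np.hypot(x,y)+1e-9
    k=np.tan(np.minimum(r,1.5))/r
    p=np.stack([x*k*d,y*k*d,d],-1)
    T=c["T_tool_cam"];p=p@T[:3,:3].T+T[:3,3]
    w=R.from_euler('xyz',s["orientation"],degrees=True).apply(p.reshape(-1,3)).reshape(p.shape)+s["position"]
    w[(d==0)|(r>1.3)]=np.nan
    return w
def near(w,m,r,lo,hi):
    w=w.reshape(-1,3);q=w[(w[:,2]>lo)&(w[:,2]<hi)&(np.linalg.norm(w[:,:2]-m,axis=1)<r)]
    return (len(q),rect(q),np.percentile(q[:,2],[5,50,95]).round(4)) if len(q)>10 else len(q)
E
python3 - <<'E'
from h import *
from station import *
s=sense();c=read_camera("wrist");print(s["position"],s["contact_force"])
w=wcloud(c,s);print(c["K"][0,0],c["T_tool_cam"].round(3))
for m in((.5,.155),(.53,-.005),(.63,.168)): print(near(w,m,.056,.036,.056),near(w,m,.056,.041,.046))
print(near(w,(.57,-.219),.1,.014,.026))
cv2.imwrite('pics/w1.png',c["image"][:,:,::-1])
E
```

```text
[0.49923694 0.15643771 0.12581251] [ 0.56710074 -0.15308151 -0.21726705]
371.64829954431775 [[ 0.    -0.968 -0.25   0.07 ]
 [ 1.     0.    -0.    -0.   ]
 [ 0.    -0.25   0.968 -0.158]
 [ 0.     0.     0.     1.   ]]
(9153, array([4.985e+02, 1.568e+02, 8.430e+01, 5.230e+01, 1.000e-01]), array([0.0424, 0.0435, 0.0446])) (9110, array([4.985e+02, 1.569e+02, 8.430e+01, 5.230e+01, 1.000e-01]), array([0.0424, 0.0435, 0.0446]))
(3448, array([512.9,  -0.9,  53.2,  49.3,  81.6]), array([0.0396, 0.0435, 0.0446])) (3189, array([513. ,  -1. ,  53.2,  49.2,  81.5]), array([0.0424, 0.0435, 0.0446]))
(2268, array([613.8, 169.9,  52.6,  37.7, -88.7]), array([0.0425, 0.0435, 0.0445])) (2268, array([613.8, 169.9,  52.6,  37.7, -88.7]), array([0.0425, 0.0435, 0.0445]))
(28, array([ 556.6, -181. ,   12.8,    3.9,    6.4]), array([0.0141, 0.016 , 0.019 ]))
```

View pics/w1.png

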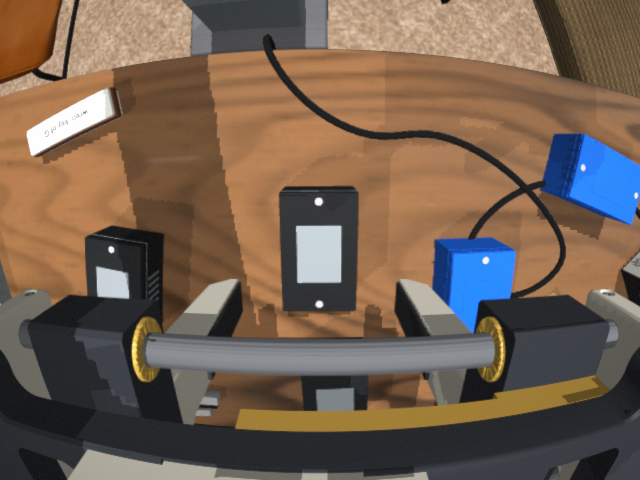

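The wrist view shows case B centred between the fingers at (318,250). It measures 84.3 x 52.3 mm, so I'm descending.

Emit:
play_rows(
  rows=[
    {"offset":[0,0,25],"turn":[0,0,0]},
    {"offset":[0,0,25],"turn":[0,0,0]},
    {"offset":[0,0,20],"turn":[0,0,0]},
    {"offset":[0,0,15],"turn":[0,0,0]},
    {"offset":[0,0,10],"turn":[0,0,0]},
    {"offset":[0,0,5],"turn":[0,0,0]},
    {"offset":[0,0,0],"turn":[0,0,0]},
    {"offset":[0,0,0],"turn":[0,0,0]},
    {"offset":[0,0,0],"turn":[0,0,0]},
    {"offset":[0,0,0],"turn":[0,0,0]},
  ],
)

```text
clock: 3.9
position: [0.4994, 0.1564, 0.0259]
orientation: [180.0, 0.0, -180.0]
contact_force: [-1.0, 0.0, -0.0]
width: 0.0751
grip_force: 0.0
```

Emit:
play_rows(
  rows=[
    {"offset":[0,0,0],"turn":[0,0,0]},
    {"offset":[0,0,0],"turn":[0,0,0]},
    {"offset":[0,0,0],"turn":[0,0,0]},
    {"offset":[0,0,0],"turn":[0,0,0]},
    {"offset":[0,0,-5],"turn":[0,0,0]},
    {"offset":[0,0,-10],"turn":[0,0,0]},
    {"offset":[0,0,-5],"turn":[0,0,0]},
    {"offset":[0,0,0],"turn":[0,0,0]},
    {"offset":[0,0,0],"turn":[0,0,0]},
    {"offset":[0,0,0],"turn":[0,0,0]},
  ],
  fingers=45,
  newtons=25,
)

```text
clock: 5.15
position: [0.499, 0.1563, 0.0454]
orientation: [-180.0, -0.0, -180.0]
contact_force: [-0.3, -0.1, -1.0]
width: 0.052
grip_force: 25.0
```

```bash
python3 -c "
from station import *
for i in range(4):
  s=sense();print(s['position'],s['contact_force'],s['ft_torque'],s['width']);read_camera('wrist')"
```

```text
[0.49899108 0.15632926 0.04542914] [-0.31537964 -0.14364133 -1.00136261] [ 0.05057738 -0.00359479 -0.02768661] 0.051955221909313246
[0.49901086 0.15633996 0.04540962] [-0.22160245 -0.0760213  -0.29017114] [ 0.02206374  0.01383627 -0.01284619] 0.051968067692286894
[0.49904562 0.15632566 0.04542015] [ 0.09123114 -0.17865853 -0.64760154] [ 0.03111126 -0.00707828 -0.00499938] 0.05174885312379785
[0.4990705  0.15633717 0.04543778] [ 0.83094512 -0.43208997 -0.25093126] [ 0.05734095  0.01565742 -0.02975594] 0.05199689563587246
```

B is light. I'm putting it back where it stood and going to C.

Emit:
play_rows(
  rows=[
    {"offset":[0,0,8],"turn":[0,0,0]},
    {"offset":[0,0,7],"turn":[0,0,0]},
    {"offset":[0,0,4],"turn":[0,0,0]},
    {"offset":[0,0,0.5],"turn":[0,0,0]},
    {"offset":[0,0,0],"turn":[0,0,0]},
    {"offset":[0,0,0],"turn":[0,0,0]},
    {"offset":[0,0,0],"turn":[0,0,0]},
    {"offset":[0,0,0],"turn":[0,0,0]},
    {"offset":[0,0,0],"turn":[0,0,0]},
    {"offset":[0,0,0],"turn":[0,0,0]},
  ],
)

```text
clock: 6.6
position: [0.4992, 0.1564, 0.0262]
orientation: [-180.0, -0.0, -180.0]
contact_force: [-0.5, -0.7, -1.1]
width: 0.0518
grip_force: 25.0
```

Emit:
play_rows(
  rows=[
    {"offset":[0,0,0],"turn":[0,0,0]},
    {"offset":[0,0,0],"turn":[0,0,0]},
    {"offset":[0,0,0],"turn":[0,0,0]},
    {"offset":[0,0,0],"turn":[0,0,0]},
    {"offset":[0,0,-15],"turn":[0,0,0]},
    {"offset":[0,0,-30],"turn":[0,0,0]},
    {"offset":[0,0,-40],"turn":[0,0,0]},
    {"offset":[0,0,-15],"turn":[0,0,0]},
    {"offset":[-8,-40,0],"turn":[0,0,0]},
    {"offset":[-8,-40,0],"turn":[0,0,0.13]},
  ],
  fingers=75,
)

```text
clock: 7.85
position: [0.5152, 0.0758, 0.1264]
orientation: [180.0, 0.0, 172.5]
contact_force: [1.1, -0.5, -0.5]
width: 0.0751
grip_force: 0.0
```

Emit:
play_rows(
  rows=[
    {"offset":[0,-40,0],"turn":[0,0,0]},
    {"offset":[-6,-36,0],"turn":[0,0,0]},
    {"offset":[0,0,0],"turn":[0,0,0]},
    {"offset":[0,0,0],"turn":[0,0,0]},
    {"offset":[0,0,0],"turn":[0,0,0]},
    {"offset":[0,0,0],"turn":[0,0,0]},
    {"offset":[0,0,0],"turn":[0,0,0]},
    {"offset":[0,0,0],"turn":[0,0,0]},
    {"offset":[0,0,0],"turn":[0,0,0]},
    {"offset":[0,0,0],"turn":[0,0,0]},
  ],
)

```text
clock: 9.1
position: [0.5114, 0.0002, 0.1262]
orientation: [-180.0, -0.0, 172.6]
contact_force: [-0.6, 0.5, 0.4]
width: 0.0748
grip_force: 0.0
```

```bash
cat >> h.py <<'E'
def look(name=None):
    from station import sense,read_camera
    s=sense();c=read_camera("wrist")
    if name: cv2.imwrite(f'pics/{name}.png',c["image"][:,:,::-1])
    print(s["clock"],s["position"].round(4),s["orientation"].round(2),s["contact_force"].round(2),s["width"])
    return s,wcloud(c,s)
def to(s,x,y):
    d=np.array([x,y])/1000-s["position"][:2]
    v=R.from_euler('xyz',s["orientation"],degrees=True).inv().apply([*d,0])*1000
    print("tool shift",v.round(1))
E
python3 - <<'E'
from h import *
s,w=look()
n=near(w,(.531,-.005),.056,.041,.046);print(n);to(s,n[1][0],n[1][1])
print(near(w,(.499,.156),.056,.041,.046))
print(near(w,(.57,-.219),.1,.016,.024))
E
```

```text
9.1 [5.114e-01 2.000e-04 1.262e-01] [-180.     -0.    172.56] [-0.6   0.51  0.36] 0.07482543486213693
(8475, array([530.7,  -3.8,  84.2,  52.5,  -8.4]), array([0.0424, 0.0435, 0.0446]))
tool shift [-19.7  -1.5  -0. ]
(6465, array([498.2, 155.9,  84.5,  52.9,  -0. ]), array([0.0424, 0.0435, 0.0446]))
(952, array([ 519.1, -224.6,   79.5,   36.1,  -85.7]), array([0.0166, 0.0193, 0.0206]))
```

Emit:
play_rows(
  rows=[
    {"offset":[-10,-1,0],"turn":[0,0,0.016]},
    {"offset":[-9.7,0,15],"turn":[0,0,0]},
    {"offset":[0,0,25],"turn":[0,0,0]},
    {"offset":[0,0,25],"turn":[0,0,0]},
    {"offset":[0,0,20],"turn":[0,0,0]},
    {"offset":[0,0,10],"turn":[0,0,0]},
    {"offset":[0,0,5],"turn":[0,0,0]},
    {"offset":[0,0,0],"turn":[0,0,0]},
    {"offset":[0,0,0],"turn":[0,0,0]},
    {"offset":[0,0,0],"turn":[0,0,0]},
  ],
)

```text
clock: 10.4
position: [0.5311, -0.0034, 0.0267]
orientation: [180.0, 0.1, 171.6]
contact_force: [-0.2, -0.2, -0.6]
width: 0.075
grip_force: 0.0
```

Emit:
play_rows(
  rows=[
    {"offset":[0,0,0],"turn":[0,0,0]},
    {"offset":[0,0,0],"turn":[0,0,0]},
    {"offset":[0,0,0],"turn":[0,0,0]},
    {"offset":[0,0,0],"turn":[0,0,0]},
    {"offset":[0,0,-5],"turn":[0,0,0]},
    {"offset":[0,0,-10],"turn":[0,0,0]},
    {"offset":[0,0,-5],"turn":[0,0,0]},
    {"offset":[0,0,0],"turn":[0,0,0]},
    {"offset":[0,0,0],"turn":[0,0,0]},
    {"offset":[0,0,0],"turn":[0,0,0]},
  ],
  fingers=45,
  newtons=30,
)

```text
clock: 11.65
position: [0.5305, -0.0034, 0.0459]
orientation: [-180.0, -0.0, 171.7]
contact_force: [0.9, -0.0, -3.8]
width: 0.0519
grip_force: 30.0
```

```bash
python3 -c "
from station import *
for i in range(3):
  s=sense();print(s['position'],s['contact_force'],s['ft_torque'],s['width']);read_camera('wrist')"
```

```text
[ 0.53049708 -0.00341811  0.04591402] [ 0.89940039 -0.00674874 -3.8116662 ] [0.02737911 0.03230998 0.01050551] 0.051866586621164855
[ 0.5305297  -0.00343154  0.0459118 ] [ 0.67428428  0.07173157 -4.99878418] [0.0365986  0.05841269 0.01204602] 0.051755166756615165
[ 0.5305465  -0.00344557  0.04591387] [-0.79531884  0.71236856 -3.39430531] [ 0.03714976  0.02084563 -0.01756712] 0.0520638097416749
```

C weighs about 4 N, so it is the loaded one. I'm carrying it towards the bay.

Emit:
play_rows(
  rows=[
    {"offset":[0,0,-30],"turn":[0,0,0]},
    {"offset":[0,0,-40],"turn":[0,0,0]},
    {"offset":[0,0,-30],"turn":[0,0,0]},
    {"offset":[-9,-35,0],"turn":[0,0,0]},
    {"offset":[-9,-36,0],"turn":[0,0,0]},
    {"offset":[-9,-36,0],"turn":[0,0,0]},
    {"offset":[-9,-36,0],"turn":[0,0,-0.14]},
    {"offset":[0,0,0],"turn":[0,0,-0.141]},
    {"offset":[0,0,0],"turn":[0,0,0]},
    {"offset":[0,0,0],"turn":[0,0,0]},
  ],
)

```text
clock: 13.05
position: [0.5454, -0.1492, 0.146]
orientation: [180.0, -0.0, -172.3]
contact_force: [0.5, -0.2, -4.3]
width: 0.0518
grip_force: 30.0
```

```bash
python3 - <<'E'
from h import *
s,w=look('w2')
print(near(w,(.57,-.219),.1,.016,.024)); print(near(w,(.557,-.221),.06,.003,.009))
to(s,556.9,-220.9)
E
```

```text
13.05 [ 0.5454 -0.1492  0.146 ] [ 1.7995e+02 -3.0000e-02 -1.7229e+02] [ 0.52 -0.18 -4.29] 0.051846951983506646
(3006, array([ 565. , -219. ,  124.5,   77.1,    7.7]), array([0.0168, 0.0192, 0.0206]))
(5567, array([ 554.8, -215.2,   88.1,   67.2,    8. ]), array([0.0044, 0.0056, 0.007 ]))
tool shift [ -1.8 -72.6  -0.1]
```

View pics/w2.png

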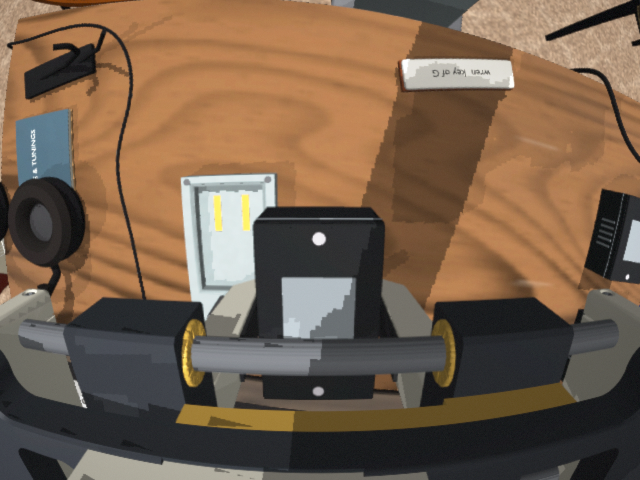

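The wrist view shows case C held with its window at (318,308), the bay at (230,240) and the harmonica at (455,75). I'm refining the pocket from the bay's edges.

```bash
python3 - <<'E'
from h import *
s,w=look()
w=w.reshape(-1,3)
a=np.radians(7.7);u=np.array([np.cos(a),np.sin(a)]);v=np.array([-u[1],u[0]])
o=np.array([.5565,-.2205])
d=w[:,:2]-o;bx=d@u*1000;by=d@v*1000;z=w[:,2]*1000
# profiles: rim front edge & pocket front wall along bay x (by in -20..5), and sides
for lab,m,t,lo,hi in(("x front",(by>-22)&(by<8),bx,-60,-36),("y right",(bx>-30)&(bx<10),by,-46,-22),("y left",(bx>-45)&(bx<-15),by,20,46)):
    print(lab)
    for k in range(lo,hi):
        q=z[m&(t>=k)&(t<k+1)]
        print(k,len(q),np.round(np.nanmedian(q),1) if len(q) else '-',end=' | ')
    print()
print(near(w,s["position"][:2],.06,.155,.17))
E
```

```text
13.1 [ 0.5455 -0.1491  0.1461] [ 1.7997e+02 -2.0000e-02 -1.7225e+02] [ 0.63  0.55 -3.84] 0.051413279092648305
x front
-60 40 -0.4 | -59 39 -0.5 | -58 42 -0.0 | -57 41 -0.3 | -56 43 -0.7 | -55 39 -0.6 | -54 95 13.6 | -53 47 19.4 | -52 49 19.6 | -51 47 19.5 | -50 43 19.3 | -49 47 19.3 | -48 43 18.6 | -47 42 17.5 | -46 16 16.5 | -45 26 6.0 | -44 43 5.6 | -43 43 5.4 | -42 39 5.5 | -41 44 5.6 | -40 43 5.8 | -39 41 5.6 | -38 364 233.0 | -37 365 231.6 | 
y right
-46 38 -0.3 | -45 5 0.1 | -44 0 - | -43 0 - | -42 0 - | -41 0 - | -40 0 - | -39 0 - | -38 18 19.2 | -37 50 19.5 | -36 51 19.6 | -35 55 19.5 | -34 62 19.6 | -33 51 19.5 | -32 58 19.4 | -31 55 19.4 | -30 72 18.8 | -29 82 17.7 | -28 215 11.8 | -27 90 6.5 | -26 51 5.7 | -25 54 5.6 | -24 52 5.7 | -23 51 5.7 | 
y left
20 572 245.6 | 21 608 245.7 | 22 618 245.6 | 23 624 245.7 | 24 653 245.7 | 25 644 245.7 | 26 649 245.6 | 27 588 245.8 | 28 624 245.6 | 29 646 245.6 | 30 652 245.5 | 31 619 245.6 | 32 659 245.6 | 33 671 245.6 | 34 662 245.6 | 35 689 245.6 | 36 690 245.6 | 37 733 245.6 | 38 750 245.6 | 39 720 245.7 | 40 759 245.6 | 41 725 245.7 | 42 736 245.6 | 43 682 245.6 | 44 1692 242.2 | 45 1311 240.2 | 
(18966, array([ 545.7, -149.4,   85.3,   82.3,    7.7]), array([0.1618, 0.1633, 0.1645]))
```

Emit:
play_rows(
  rows=[
    {"offset":[0,-24,0],"turn":[0,0,0]},
    {"offset":[0,-24,0],"turn":[0,0,0]},
    {"offset":[0,-24,0],"turn":[0,0,0]},
    {"offset":[0,0,0],"turn":[0,0,0]},
    {"offset":[0,0,30],"turn":[0,0,0]},
    {"offset":[0,0,30],"turn":[0,0,0]},
    {"offset":[0,0,25],"turn":[0,0,0]},
    {"offset":[0,0,0],"turn":[0,0,0]},
    {"offset":[0,0,0],"turn":[0,0,0]},
    {"offset":[0,0,0],"turn":[0,0,0]},
  ],
)

```text
clock: 14.4
position: [0.5564, -0.2215, 0.0626]
orientation: [-179.9, 0.2, -172.2]
contact_force: [0.1, 0.3, -3.3]
width: 0.0518
grip_force: 30.0
```

```bash
python3 - <<'E'
from h import *
s,w=look()
to(s,555.3,-220.5)
w=w.reshape(-1,3)
a=np.radians(7.7);u=np.array([np.cos(a),np.sin(a)]);v=np.array([-u[1],u[0]])
d=w[:,:2]-np.array([.5553,-.2205]);bx=d@u*1000;by=d@v*1000;z=w[:,2]*1000
for lab,m,t,lo,hi in(("x front",(by>-15)&(by<15),bx,-58,-36),("y right",(bx>-45)&(bx<-12),by,-42,-22),("y left",(bx>-45)&(bx<-12),by,22,42)):
    print(lab)
    for k in range(lo,hi):
        q=z[m&(t>=k)&(t<k+1)]
        print(k,len(q),np.round(np.nanmedian(q),1) if len(q) else '-',end=' | ')
    print()
E
```

```text
14.4 [ 0.5564 -0.2215  0.0626] [-1.7994e+02  1.5000e-01 -1.7224e+02] [ 0.08  0.28 -3.34] 0.051836170260178685
tool shift [ 1.   1.1 -0. ]
x front
-58 101 -0.3 | -57 50 -0.6 | -56 102 -0.4 | -55 101 -0.5 | -54 53 -0.3 | -53 237 4.0 | -52 134 19.4 | -51 92 19.6 | -50 86 19.3 | -49 102 19.4 | -48 110 19.4 | -47 107 18.9 | -46 57 17.9 | -45 55 17.1 | -44 0 - | -43 104 5.5 | -42 812 59.4 | -41 729 66.4 | -40 287 79.4 | -39 288 79.3 | -38 276 79.5 | -37 253 79.7 | 
y right
-42 665 162.2 | -41 615 162.2 | -40 630 162.2 | -39 652 162.2 | -38 708 162.1 | -37 728 162.1 | -36 735 162.2 | -35 698 162.1 | -34 733 162.1 | -33 739 162.2 | -32 760 162.2 | -31 716 162.1 | -30 707 162.2 | -29 1857 158.1 | -28 1161 156.6 | -27 654 156.3 | -26 713 155.9 | -25 714 156.0 | -24 711 156.0 | -23 732 156.1 | 
y left
22 731 156.0 | 23 729 156.3 | 24 709 162.7 | 25 1243 157.1 | 26 1919 158.4 | 27 835 162.5 | 28 873 162.4 | 29 806 162.5 | 30 804 162.5 | 31 818 162.5 | 32 788 162.6 | 33 787 162.6 | 34 778 162.4 | 35 778 162.4 | 36 817 162.4 | 37 798 162.2 | 38 679 162.6 | 39 706 162.8 | 40 664 162.5 | 41 646 162.7 |
```

Emit:
play_rows(
  rows=[
    {"offset":[1,1,0],"turn":[0,0,0]},
    {"offset":[0,0,0],"turn":[0,0,0]},
    {"offset":[0,0,5],"turn":[0,0,0]},
    {"offset":[0,0,5],"turn":[0,0,0]},
    {"offset":[0,0,4],"turn":[0,0,0]},
    {"offset":[0,0,4],"turn":[0,0,0]},
    {"offset":[0,0,3],"turn":[0,0,0]},
    {"offset":[0,0,0],"turn":[0,0,0]},
    {"offset":[0,0,0],"turn":[0,0,0]},
    {"offset":[0,0,0],"turn":[0,0,0]},
  ],
)

```text
clock: 15.7
position: [0.5543, -0.2207, 0.0403]
orientation: [-180.0, 0.0, -172.3]
contact_force: [-0.2, 0.2, -4.1]
width: 0.0519
grip_force: 30.0
```

Emit:
play_rows(
  rows=[
    {"offset":[-0.5,0,2],"turn":[0,0,0]},
    {"offset":[0,0,2],"turn":[0,0,0]},
    {"offset":[0,0,1.5],"turn":[0,0,0]},
    {"offset":[0,0,1.2],"turn":[0,0,0]},
    {"offset":[0,0,0.8],"turn":[0,0,0]},
    {"offset":[0,0,0],"turn":[0,0,0]},
    {"offset":[0,0,0],"turn":[0,0,0]},
    {"offset":[0,0,0],"turn":[0,0,0]},
    {"offset":[0,0,0],"turn":[0,0,0]},
    {"offset":[0,0,0],"turn":[0,0,0]},
  ],
)

```text
clock: 16.95
position: [0.5547, -0.2206, 0.0327]
orientation: [-180.0, -0.0, -172.2]
contact_force: [0.8, -0.4, -3.4]
width: 0.0513
grip_force: 30.0
```

Nearly down: I'm lowering it slightly more, then releasing.

Emit:
play_rows(
  rows=[
    {"offset":[0,0,0.6],"turn":[0,0,0]},
    {"offset":[0,0,0.5],"turn":[0,0,0]},
    {"offset":[0,0,0],"turn":[0,0,0]},
    {"offset":[0,0,0],"turn":[0,0,0]},
    {"offset":[0,0,0],"turn":[0,0,0]},
    {"offset":[0,0,0],"turn":[0,0,0]},
    {"offset":[0,0,0],"turn":[0,0,0]},
    {"offset":[0,0,0],"turn":[0,0,0]},
    {"offset":[0,0,0],"turn":[0,0,0]},
    {"offset":[0,0,0],"turn":[0,0,0]},
  ],
)

```text
clock: 18.2
position: [0.5547, -0.2206, 0.0323]
orientation: [-180.0, 0.0, -172.2]
contact_force: [-2.5, 1.4, 5.7]
width: 0.0516
grip_force: 30.0
```

Emit:
play_rows(
  rows=[
    {"offset":[0,0,0],"turn":[0,0,0]},
    {"offset":[0,0,0],"turn":[0,0,0]},
    {"offset":[0,0,0],"turn":[0,0,0]},
    {"offset":[0,0,0],"turn":[0,0,0]},
    {"offset":[0,0,-20],"turn":[0,0,0]},
    {"offset":[0,0,-40],"turn":[0,0,0]},
    {"offset":[0,0,-35],"turn":[0,0,0]},
    {"offset":[0,0,0],"turn":[0,0,0]},
    {"offset":[0,0,0],"turn":[0,0,0]},
    {"offset":[0,0,0],"turn":[0,0,0]},
  ],
  fingers=66,
)

```text
clock: 19.45
position: [0.5536, -0.2203, 0.1251]
orientation: [179.9, -0.2, -172.2]
contact_force: [-0.9, 0.4, -0.3]
width: 0.0657
grip_force: 0.0
```

```bash
python3 - <<'E'
from h import *
s,w=look('w3')
print(near(w,(.555,-.2205),.055,.045,.0515))
q=w.reshape(-1,3);d=q[:,:2]-[.5553,-.2205];a=np.radians(7.7)
bx=d@[np.cos(a),np.sin(a)];by=d@[-np.sin(a),np.cos(a)]
m=(abs(bx)<.04)&(abs(by)<.024)&(q[:,2]<.08);A=np.c_[bx[m],by[m],np.ones(m.sum())]
print("plane",np.linalg.lstsq(A,q[m,2],rcond=None)[0].round(4),bx[m].max())
from station import read_camera
c=read_camera("scene");W=cloud(c).reshape(-1,3)
k=W[(W[:,2]>.064)&(W[:,2]<.085)&(np.linalg.norm(W[:,:2]-[.606,-.128],axis=1)<.03)]
print(len(k),np.median(k,0).round(4),k.min(0).round(4),k.max(0).round(4))
c=read_camera("side");W=cloud(c).reshape(-1,3)
k=W[(W[:,2]>.064)&(W[:,2]<.085)&(np.linalg.norm(W[:,:2]-[.606,-.128],axis=1)<.03)]
print(len(k),np.median(k,0).round(4),k.min(0).round(4),k.max(0).round(4))
cv2.imwrite('pics/s2.png',c["image"][200:400,280:520,::-1].repeat(3,0).repeat(3,1))
E
```

```text
19.45 [ 0.5536 -0.2203  0.1251] [ 1.7992e+02 -1.6000e-01 -1.7225e+02] [-0.93  0.37 -0.3 ] 0.06567277144990062
(9619, array([ 561. , -219.6,   97.7,   52.5,    7.8]), array([0.0484, 0.0495, 0.0506]))
plane [-0.0006  0.0005  0.0496] 0.039985837610181624
44 [ 0.5967 -0.1304  0.077 ] [ 0.5911 -0.1359  0.0641] [ 0.6054 -0.1242  0.0836]
8 [ 0.603  -0.1347  0.0746] [ 0.6003 -0.1366  0.0644] [ 0.6053 -0.1311  0.0792]
```

View pics/s2.png

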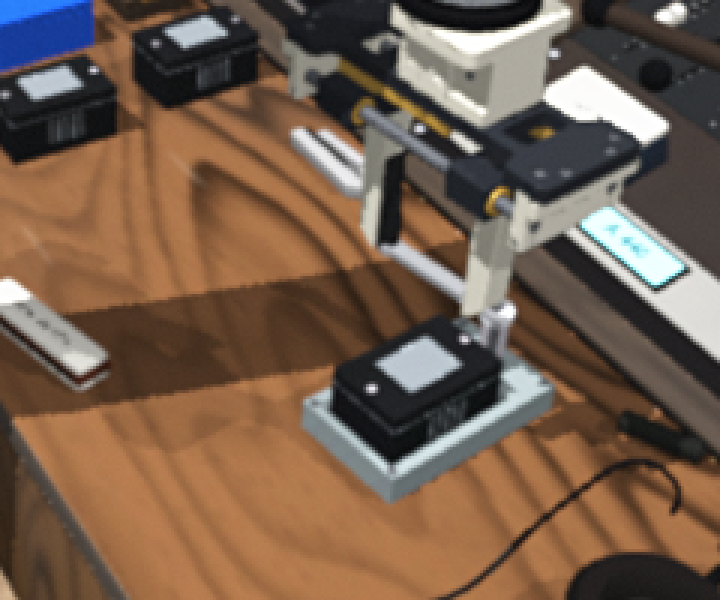

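The side crop shows the case seated in the bay at (415,385), level with its top at 50 mm, and both light cases still standing at (55,105) and (195,50). Next is the lever. I'll check j7 and the console clearance.

```bash
python3 - <<'E'
from h import *
from station import *
s=sense();print(s["joint_pos"].round(1))
W=cloud(dict(np.load('/tmp/scene.npz'))).reshape(-1,3)
for x in np.arange(.62,.84,.02):
    q=W[(abs(W[:,0]-x)<.01)&(W[:,1]>-.3)&(W[:,1]<-.03)];print(x.round(2),len(q),np.percentile(q[:,2],[50,98]).round(3) if len(q) else '')
W=cloud(dict(np.load('/tmp/side.npz'))).reshape(-1,3)
k=W[(W[:,2]>.053)&(W[:,2]<.063)&(np.linalg.norm(W[:,:2]-[.6166,-.2122],axis=1)<.1)]
d=k[:,:2]-[.6166,-.2122];r=np.linalg.norm(d,axis=1);m=(r>.03)&(r<.075)
print(np.degrees(np.median(np.arctan2(d[m,1],d[m,0]))),r.max())
E
```

```text
[ 24.9  37.1  -8.5  97.2   7.1  46.3 110.9]
0.62 1330 [-0.     0.062]
0.64 1026 [-0.003  0.02 ]
0.66 839 [-0.001  0.014]
0.68 567 [0.001 0.011]
0.7 898 [0.003 0.011]
0.72 628 [0.009 0.014]
0.74 751 [0.008 0.015]
0.76 1003 [0.015 0.04 ]
0.78 1045 [0.024 0.063]
0.8 778 [0.026 0.069]
0.82 769 [0.032 0.073]
103.29516734902867 0.09133285301683776
```

Emit:
play_rows(
  rows=[
    {"offset":[0,0,0],"turn":[0,0,0.18]},
    {"offset":[0,0,0],"turn":[0,0,0.18]},
    {"offset":[0,0,0],"turn":[0,0,0.18]},
    {"offset":[0,0,0],"turn":[0,0,0.18]},
    {"offset":[0,0,0],"turn":[0,0,0.18]},
    {"offset":[0,0,0],"turn":[0,0,0.18]},
    {"offset":[0,0,0],"turn":[0,0,0.18]},
    {"offset":[0,0,0],"turn":[0,0,0.18]},
    {"offset":[0,0,0],"turn":[0,0,0.18]},
    {"offset":[0,0,0],"turn":[0,0,0.18]},
  ],
  fingers=0,
  newtons=10,
)

```text
clock: 20.85
position: [0.5545, -0.2202, 0.126]
orientation: [-179.9, -0.0, 84.3]
contact_force: [0.2, -0.1, -0.4]
width: 0.0002
grip_force: 0.0
```

Emit:
play_rows(
  rows=[
    {"offset":[0,0,0],"turn":[0,0,0.18]},
    {"offset":[0,0,0],"turn":[0,0,0.18]},
    {"offset":[0,0,0],"turn":[0,0,0.18]},
    {"offset":[0,0,0],"turn":[0,0,0.18]},
    {"offset":[0,0,0],"turn":[0,0,0.18]},
    {"offset":[0,0,0],"turn":[0,0,0.18]},
    {"offset":[0,0,0],"turn":[0,0,0.18]},
    {"offset":[0,0,0],"turn":[0,0,0.18]},
    {"offset":[0,0,0],"turn":[0,0,0.138]},
    {"offset":[0,0,0],"turn":[0,0,0]},
  ],
)

```text
clock: 22.1
position: [0.5546, -0.2201, 0.1258]
orientation: [180.0, 0.1, -5.7]
contact_force: [-0.3, -0.7, 0.5]
width: 0.0005
grip_force: 0.0
```

```bash
python3 - <<'E'
from h import *
s,w=look('w4'); to(s,625,-130)
print(s["joint_pos"].round(1)) 
w=w.reshape(-1,3);P=np.array([.6166,-.2122])
k=w[(w[:,2]>.07)&(w[:,2]<.084)&(np.linalg.norm(w[:,:2]-[.602,-.128],axis=1)<.03)]
if len(k):print(len(k),k.min(0).round(4),k.max(0).round(4))
k=w[(w[:,2]>.055)&(w[:,2]<.061)];d=k[:,:2]-P;r=np.linalg.norm(d,axis=1);m=(r>.02)&(r<.075)
print(m.sum(),np.degrees(np.median(np.arctan2(d[m,1],d[m,0]))) if m.any() else '')
E
```

```text
22.1 [ 0.5546 -0.2201  0.1258] [ 1.7999e+02  8.0000e-02 -5.6600e+00] [-0.3  -0.73  0.5 ] 0.0005181452058104129
tool shift [ 61.2 -96.6  -0.1]
[ -6.9  44.5  46.3  98.2 -38.4  54.5 -41. ]
384 [ 0.592  -0.1353  0.07  ] [ 0.604  -0.1233  0.0822]
1617 102.63141789861055
```

View pics/w4.png

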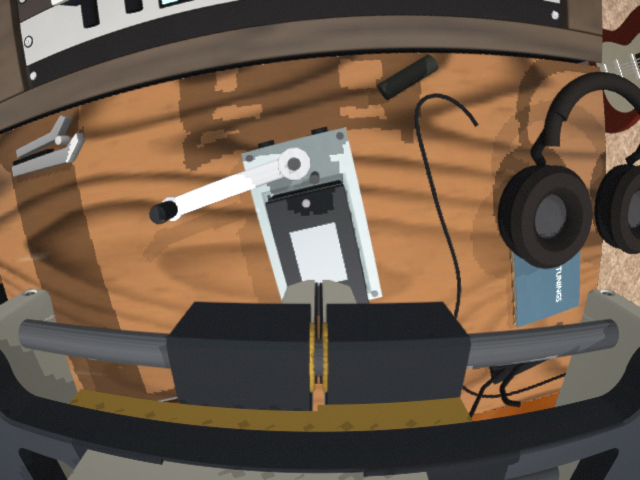

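The wrist view shows the knob at (162,212), the pivot at (293,165) and the case seated. The knob is at (598,-129) mm, radius 85 mm, so the lever angle is about 85°. I'm moving to a point behind the knob.

Emit:
play_rows(
  rows=[
    {"offset":[19,-32.6,0],"turn":[0,0,0]},
    {"offset":[19,-32.6,0],"turn":[0,0,0]},
    {"offset":[19,-32.6,0],"turn":[0,0,0]},
    {"offset":[0,0,0],"turn":[0,0,0]},
    {"offset":[0,0,20],"turn":[0,0,0]},
    {"offset":[0,0,20],"turn":[0,0,0]},
    {"offset":[0,0,14],"turn":[0,0,0]},
    {"offset":[0,0,0],"turn":[0,0,0]},
    {"offset":[0,0,0],"turn":[0,0,0]},
    {"offset":[0,0,0],"turn":[0,0,0]},
  ],
)

```text
clock: 23.4
position: [0.6217, -0.1294, 0.0733]
orientation: [180.0, -0.1, -5.8]
contact_force: [0.5, 0.2, -1.0]
width: 0.0005
grip_force: 0.0
```

Emit:
play_rows(
  rows=[
    {"offset":[-12.4,0.9,0],"turn":[0,0,-0.15]},
    {"offset":[-12.4,0.9,0],"turn":[0,0,-0.15]},
    {"offset":[-12.4,0.9,0],"turn":[0,0,-0.15]},
    {"offset":[-12.4,0.9,0],"turn":[0,0,-0.15]},
    {"offset":[-12.4,0.9,0],"turn":[0,0,-0.15]},
    {"offset":[-12.4,0.9,0],"turn":[0,0,-0.15]},
    {"offset":[-12.4,0.9,0],"turn":[0,0,-0.15]},
    {"offset":[-12.4,0.9,0],"turn":[0,0,-0.15]},
    {"offset":[-12.4,0.9,0],"turn":[0,0,-0.15]},
    {"offset":[0,0,0],"turn":[0,0,0]},
  ],
)

```text
clock: 24.65
position: [0.534, -0.1867, 0.0735]
orientation: [179.9, 0.0, 71.3]
contact_force: [0.4, 0.3, 0.1]
width: 0.0001
grip_force: 0.0
```

```bash
cat > lv.py <<'E'
from h import *
s,w=look()
print(s["joint_pos"].round(1))
P=np.array([.6166,-.2122]);d=s["position"][:2]-P;print("block ang",np.degrees(np.arctan2(d[1],d[0])),np.hypot(*d))
w=w.reshape(-1,3)
k=w[(w[:,2]>.054)&(w[:,2]<.061)];d=k[:,:2]-P;r=np.linalg.norm(d,axis=1);m=(r>.02)&(r<.075)
a=np.degrees(np.arctan2(d[m,1],d[m,0]))%360
print("bar",m.sum(),np.percentile(a,[5,50,95]) if m.any() else '')
E
python3 lv.py
```

```text
24.65 [ 0.534  -0.1867  0.0735] [1.7989e+02 2.0000e-02 7.1310e+01] [0.39 0.35 0.11] 0.0001450543589086742
[  3.2  40.6  22.2 105.4 -23.3  38.4  20.3]
block ang 162.8347404676336 0.08641656288297228
bar 1142 [160.6751278  168.47176367 178.42793196]
```

Emit:
play_rows(
  rows=[
    {"offset":[-10,0.7,0],"turn":[0,0,-0.12]},
    {"offset":[-8,0.5,0],"turn":[0,0,-0.1]},
    {"offset":[-3,0,0],"turn":[0,0,-0.05]},
    {"offset":[-1,0,0],"turn":[0,0,0]},
    {"offset":[-1,0,0],"turn":[0,0,0]},
    {"offset":[0,0,0],"turn":[0,0,0]},
    {"offset":[0,0,0],"turn":[0,0,0]},
    {"offset":[0,0,0],"turn":[0,0,0]},
    {"offset":[0,0,0],"turn":[0,0,0]},
    {"offset":[0,0,0],"turn":[0,0,0]},
  ],
)

```text
clock: 25.95
position: [0.53, -0.2077, 0.0725]
orientation: [-180.0, 0.0, 87.0]
contact_force: [0.4, 0.9, -0.1]
width: 0.0005
grip_force: 0.3
```

```bash
python3 lv.py
```

```text
25.95 [ 0.53   -0.2077  0.0725] [-180.      0.     87.02] [ 0.43  0.93 -0.07] 0.0005034892523144798
[  8.2  40.3  17.6 104.7 -18.5  37.8  33.6]
block ang 177.04529545858048 0.08671647778507843
bar 1032 [173.37284446 181.22806129 188.59812858]
```

Emit:
play_rows(
  rows=[
    {"offset":[-1,0,0],"turn":[0,0,0]},
    {"offset":[-1,0,0],"turn":[0,0,0]},
    {"offset":[-0.5,0,0],"turn":[0,0,0]},
    {"offset":[0,0,0],"turn":[0,0,0]},
    {"offset":[0,0,0],"turn":[0,0,0]},
    {"offset":[0,0,0],"turn":[0,0,0]},
    {"offset":[0,0,0],"turn":[0,0,0]},
    {"offset":[0,0,0],"turn":[0,0,0]},
    {"offset":[0,0,0],"turn":[0,0,0]},
    {"offset":[0,0,0],"turn":[0,0,0]},
  ],
)

```text
clock: 27.25
position: [0.53, -0.2083, 0.0725]
orientation: [-180.0, -0.2, 87.1]
contact_force: [1.1, 4.0, 2.0]
width: 0.0004
grip_force: 2.5
```

Emit:
play_rows(
  rows=[
    {"offset":[-1,0,0],"turn":[0,0,0]},
    {"offset":[-1,0,0],"turn":[0,0,0]},
    {"offset":[-1,0,0],"turn":[0,0,0]},
    {"offset":[0,0,0],"turn":[0,0,0]},
    {"offset":[0,0,0],"turn":[0,0,0]},
    {"offset":[0,0,0],"turn":[0,0,0]},
    {"offset":[0,0,0],"turn":[0,0,0]},
    {"offset":[0,0,0],"turn":[0,0,0]},
    {"offset":[0,0,0],"turn":[0,0,0]},
    {"offset":[0,0,0],"turn":[0,0,0]},
  ],
)

```text
clock: 28.5
position: [0.53, -0.2085, 0.0724]
orientation: [-179.9, -0.4, 87.2]
contact_force: [0.7, 9.0, 3.1]
width: 0.0005
grip_force: 4.3
```

The lever is against its stop: 9 N and no further motion. I'm backing off, rising and checking.

Emit:
play_rows(
  rows=[
    {"offset":[8,0,0],"turn":[0,0,0]},
    {"offset":[12,0,0],"turn":[0,0,0]},
    {"offset":[5,0,-10],"turn":[0,0,0]},
    {"offset":[0,0,-30],"turn":[0,0,0]},
    {"offset":[20,0,-40],"turn":[0,0,0]},
    {"offset":[40,0,-20],"turn":[0,0,0]},
    {"offset":[40,0,0],"turn":[0,0,0]},
    {"offset":[0,0,0],"turn":[0,0,0]},
    {"offset":[0,0,0],"turn":[0,0,0]},
    {"offset":[0,0,0],"turn":[0,0,0]},
  ],
)

```text
clock: 29.75
position: [0.5359, -0.0903, 0.1727]
orientation: [180.0, 0.1, 86.9]
contact_force: [-0.0, -0.2, 0.5]
width: 0.0007
grip_force: 0.0
```

```bash
python3 lv.py; python3 - <<'E'
from h import *
from station import read_camera
P=np.array([.6166,-.2122])
for n in("scene","side"):
    c=read_camera(n);W=cloud(c).reshape(-1,3)
    k=W[(W[:,2]>.069)&(W[:,2]<.085)&(np.linalg.norm(W[:,:2]-[.5324,-.2236],axis=1)<.025)]
    print(n,len(k),k.mean(0).round(4) if len(k) else '')
    for m,lo,hi,r in(((.499,.156),.036,.05,.055),((.63,.168),.036,.05,.055),((.683,.015),.0075,.03,.06),((.395,-.055),.0115,.025,.06),((.65,.319),.0145,.03,.06)):print(near(W,m,r,lo,hi))
im=c["image"][150:390,250:570,::-1]
cv2.imwrite('pics/s3.png',cv2.resize(im,None,fx=2.4,fy=2.4,interpolation=cv2.INTER_CUBIC))
E
```

```text
29.75 [ 0.5359 -0.0903  0.1727] [1.800e+02 8.000e-02 8.686e+01] [-0.04 -0.17  0.5 ] 0.0006595122375496286
[ -7.4  30.7  22.3 103.8 -14.9  48.4  18.9]
block ang 123.49765696958868 0.14615210159500042
bar 0 
scene 38 [ 0.5308 -0.2247  0.0783]
(651, array([499.7, 155.1,  89.6,  56.3,   1.6]), array([0.0385, 0.0449, 0.0482]))
(552, array([628.6, 168.5,  89.7,  55.3,   3.4]), array([0.0383, 0.0446, 0.0483]))
(299, array([668.5,   6.1, 113.4,  59.6, -66.3]), array([0.0083, 0.0121, 0.0163]))
(518, array([394.7, -55. ,  99.1,  28.5, -75.9]), array([0.013 , 0.0191, 0.0222]))
(545, array([649. , 320. , 103.4,  64.9, -89. ]), array([0.017 , 0.022 , 0.0256]))
side 56 [ 0.5325 -0.2266  0.0768]
(594, array([5.014e+02, 1.531e+02, 8.740e+01, 5.620e+01, 2.000e-01]), array([0.0379, 0.0425, 0.0451]))
(492, array([630.9, 167.3,  88.9,  57.7,   5.1]), array([0.0376, 0.0424, 0.0445]))
(437, array([694.1,  15.5, 101.5,  94.2,  89.4]), array([0.0077, 0.0099, 0.0128]))
(542, array([395.1, -56.4, 100.3,  27.3, -75.1]), array([0.0129, 0.0171, 0.0192]))
(209, array([633.7, 322.6, 107.7,  36.9,  77.5]), array([0.0161, 0.0196, 0.0221]))
```

View pics/s3.png

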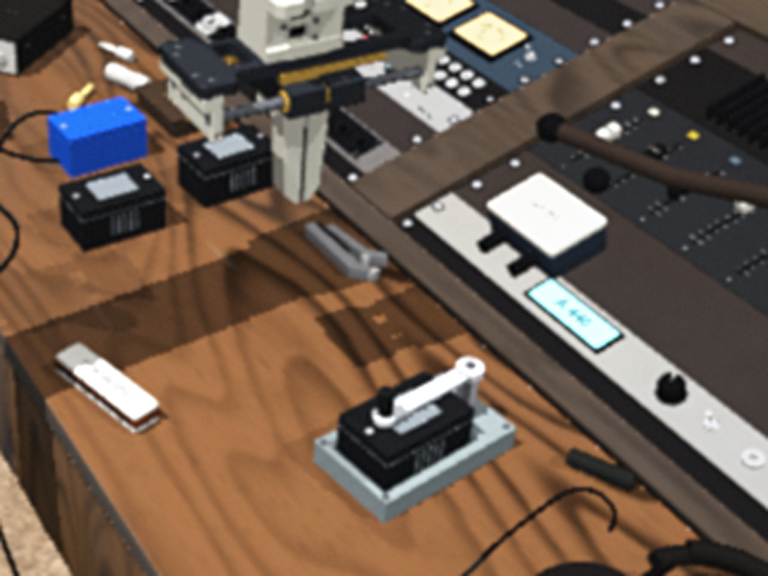

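The side crop shows the bar lying over the seated case, with the knob at (384,403) and the pivot at (470,368). The light cases, capo and harmonica haven't moved, and the gripper is clear.

```bash
python3 -c "
from station import *
print(hand_in())"
```

```text
the job is handed in; nothing more can be done
None
```

I handed the job in at about 30 s: case C was the loaded one (about 4 N), it sits flat in the bay's pocket with the lever shut against its stop, and the two light cases and the bystanders are where they were; the hand-in returned no verdict.

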